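# Latch the vegetable crate gate

## Robot

A 6-joint arm with a two-finger parallel gripper is mounted at the origin on the work surface. World frame = base frame: x ahead of the robot, y to its left, z up, the work surface at z = 0. Lengths are in m, angles in rad, forces in N, time in s.
With the tool pointing down it reaches from about 0.225 to 0.875 m from the base axis. Payload 3.4 kg.
Tool frame: the origin (TCP) lies midway between the tips of the shut fingers; the grasp point (between the pads) lies 19 mm behind it (manip.grip_point_offset is the distance from the TCP to the grasp point, in m); z points along the fingers, y is the line along which they close (so a half turn about z gives the same grasp; the last joint's range is limited). The gripper opens to 85 mm and grips with 20 to 120 N. Pads are 22 mm wide; open, the fingers measure 114 mm over their backs; the gripper's body (76 mm by 85 mm) begins 54 mm behind the grasp point. The pads swing forward as they close: fully open they stand 13 mm farther back than shut.
Start: joints at [1.191, 0.276, 1.505, -0, 1.361, -0.121], TCP at [0.147, 0.556, 0.231] pointing down, gripper open.
Joint ranges: [-2.89, 2.89], [-0.75, 2.08], [0.22, 2.7], [-1.18, 4.32], [0.11, 2.71], [-2.7, 2.7]. Speed limits (rad/s): [2.57, 2.57, 3.14, 3.14, 3.14, 3.14].

## Interface

Orientations are given as a unit quaternion [w, x, y, z].
In Python, from rig import manip gives the robot as it stands.
- The arm moves only by the shell command python3 -m handwheel 'ROWS' [FORCE]. ROWS is JSON, a list of rows, each an object with "translation": the shift along the tool's x, y, z in m, a list of three; "angular": the turn, a rotation vector about the tool's x, y, z in degrees, a list of three; "hand": the closure, from 0 (fully open) to 1 (shut). A call has 1 to 10 rows; each row shifts and turns the commanded pose from where the row before left it, along the tool's axes as they then stand; what a row does not reach is not made up. A row lasts 1/12 s, in which the tool goes at most 41.7 mm and 7.16 degrees, less where a joint would pass 70% of its speed; a pose out of reach is approached as far as the arm can. A call with a gripper value outside its range is refused whole. The fingers move at their own pace and stop on an object; FORCE is the grip in N (left out, the last holds). Time passes only in rows, so rows that do not move let the fingers close. It gives the time, the measured TCP pose, the force, the opening and the grip force at its end, in the units of the state.
- manip.get_state(): the state, without advancing time (a new reading comes with each control period).
- manip.get_image(name): name is "scene" or "top" or "wrist"; returns the picture (420x560x3 uint8, red, green, blue); there is no depth.
- manip.camera_info(name): a dict with "camera_matrix" (3x3 intrinsics, pixels), "k1" (the pictures are not rectified: a ray, as slopes to the right and down, at radius r is drawn at 1 + k1 r^2 times it, then the intrinsics apply), "eye" and "orientation" of the camera in the world; the wrist camera has in their place "tool_from_camera" (4x4, takes a point from camera to tool coordinates, whose origin is the TCP and whose axes are the flange's). Camera axes: x right, y down, z forward; pixel columns grow to the right and rows downward; lengths in m; the calibration is good to about 2 mm. A picture is of the moment at which its call begins: read the wrist's pose just before it. camera_info takes no time and is no camera call.
- manip.sign_off(): hands the job in; it is judged then, once.
The state is a dict: "clock": time; "qpos": joint angles; "qd": joint speeds; "effort": joint torques, N m; "position": TCP position; "ee_rot": TCP orientation; "contact_force": force on the tool from outside, world axes, zero at the start; "moment": the same for the moment, N m; "width": finger opening in m; "gripper_force": force on a finger pad.
Only numpy, scipy, OpenCV 4.12 (cv2) and the standard library are available. Lean on these libraries where they do the work, as an engineer would, in place of code of your own. Each camera call takes 0.05 s, during which the arm holds its last target. There are 200 camera calls.

## Task

The gate of the wooden vegetable crate on the worktop stands ajar. Lift its pivoting latch bar by the thumb plate, swing the gate shut with the bar held above the keeper on the post, and let the bar drop fully home into the keeper's notch, then let go. Work by feel and gently: the keeper must not be pressed or rammed hard, and the onions, jar and mug are to be left alone.

Things in the scene. Friction and masses are not known exactly. Their poses are not given: they have to be found in the camera images.
- crate: Open-topped slatted wooden crate, fixed, 330 mm wide, walls 96 mm high. Origin on the worktop under the middle of the shut gate's plane; x points into the crate (away from the robot), y left along the shut gate, z up. The gate's upright hinge axis is at x = 0, y = +145 mm. For 80 mm behind the gate the crate is empty: a finger may reach in there.
- gate (a joint): Hinge angle of the gate (rad): 0 = shut, in the crate's y-z plane; positive = open, free edge swung to the crate's -x (towards the robot); range -0.06 (a little past shut) to 0.9. Wooden panel 16 mm thick, top edge 143 mm above the worktop, reaching 258 mm from the hinge, to the crate's -y when shut. Stiff hinge: it stays where left; about 1.5 N at the thumb plate moves it.
- bar (a joint): Angle of the latch bar on the gate (rad): 0 = level, positive = nose raised; range -0.03 to 0.6. Dark steel bar, 8 mm thick along the gate's normal, 14 mm high, 140 g, running 190 mm from its pivot, away from the hinge, past the gate's free edge. It falls by its own weight: -0.03 unsupported, about 0 home on the notch's floor, about 0.08 lying on top of a keeper wall.
- pivot (a point): The bar's pivot axis, in the bar's middle plane: 125 mm from the hinge axis along the gate, 127 mm above the worktop, 15 mm from the gate's middle plane on its outer side (towards the robot). The axis is the gate's normal.
- thumb (a point): Middle of the upright thumb plate on the bar: 10 mm thick along the gate's normal, 22 mm wide, its top 62 mm above the pivot (189 mm above the worktop, bar level). The point is 90 mm from the pivot towards the nose, 42 mm above the bar's middle line. Pinch it from above, fingers closing along the gate's normal. Axes: x gate's normal inwards, y along the bar to the pivot, z up the plate.
- nose (a point): Point on the bar's underside near its free end, 170 mm from the pivot (295 mm from the hinge axis); this part of the bar lies in the notch when home.
- jamb: Fixed wooden post 84 x 42 mm, 115 mm high, by the gate's free edge; origin mid-foot, axes as the crate's. On its top a steel keeper, 24 mm long in y: an open-topped notch 12.5 mm wide in x that runs along y, floor 120 mm above the worktop, with a flat-topped wall 14 mm thick on either side in x, tops 134 mm above the worktop. More than 12 N on post or keeper is too hard.
- mark (a point): Middle of the post's top, at notch floor height (120 mm up). The keeper is screwed through a slot: its notch sits up to 8 mm nearer or farther along the post's x than this mark (0.027 rad of gate angle), and that is not measured. With the keeper in mid slot the nose lies here at gate angle 0.
- onion0: Brown onion 68 mm across, 66 mm high, inside the crate; origin under its middle. Bystander.
- onion1: A second, like onion inside the crate. Bystander.
- jar: Amber glass jar, 72 mm across, 120 mm high, on the worktop to the right of the crate. Bystander.
- mug: White mug, 80 mm across, 90 mm high, on the worktop to the left of the crate. Bystander.

How it is judged:
By the outcome, as a careful person would: the job done as asked, in the order asked, and still so for the second after the job is handed in, with the robot touching nothing.
It also fails if it takes over 51 s, if anything falls off the work surface, if the arm or the gripper's body presses on something with over 40 N, if the wrist force passes 120 N, or if a joint passes its speed limit or range.

## Working session

There is one attempt and no reset: what is moved stays moved. The work goes in short steps, Python scripts to look and compute and a shell command to move; the robot and the scene stay as the last step left them, time stands still between calls to the robot, and variables do not carry over. Pictures are saved under pics/ and viewed, at most 10 in all, crops included, and the job is handed in when it is done.

```bash
ls; mkdir -p pics
python3 - <<'E'
from rig import manip
import cv2
s=manip.get_state(); print(s)
for n in ("scene","top","wrist"):
    im=manip.get_image(n); cv2.imwrite(f"pics/{n}0.png",im[:,:,::-1]); print(n,manip.camera_info(n))
E
```

```text
pics
{'clock': 0.0, 'qpos': array([ 1.19101205e+00,  2.76584841e-01,  1.50616770e+00,  8.11116758e-06,
        1.36068969e+00, -1.21001614e-01]), 'qd': array([ 1.85413722e-04,  4.25480534e-04,  8.09903784e-04, -7.67841506e-05,
       -1.34750490e-05,  9.57419310e-05]), 'effort': array([ 1.23243422e-03, -4.16784489e+01, -2.45798081e+01, -1.86108837e-04,
        1.12982641e-02, -1.10604219e-07]), 'position': array([0.14694522, 0.55534474, 0.23043173]), 'ee_rot': array([-2.32990119e-04,  1.29031376e-01,  9.91640080e-01, -8.94965531e-04]), 'contact_force': array([-0.52044657, -0.40804158,  0.44857164]), 'moment': array([ 0.00535047,  0.03454932, -0.05307861]), 'gripper_force': 0.0, 'width': 0.08531050502513936}
scene {'camera_matrix': array([[414.07436533,   0.        , 269.99688184],
       [  0.        , 414.07436533, 209.02816654],
       [  0.        ,   0.        ,   1.        ]]), 'k1': -0.07789816991706912, 'eye': array([1.4767963 , 0.22266524, 0.75750331]), 'orientation': array([-0.27745214,  0.56034992,  0.69683778, -0.35134796])}
top {'camera_matrix': array([[524.82687288,   0.
[... 153 characters left out ...]
17, 'eye': array([0.39895491, 0.03022324, 1.28224755]), 'orientation': array([-0.07675901,  0.72942971, -0.67613483,  0.06987163])}
wrist {'camera_matrix': array([[310.82974196,   0.        , 283.60085847],
       [  0.        , 310.82974196, 211.82001337],
       [  0.        ,   0.        ,   1.        ]]), 'k1': 0.023541383682594844, 'tool_from_camera': array([[-3.56511291e-04, -9.58604640e-01, -2.84740261e-01,
         7.36490403e-02],
       [ 9.99999602e-01, -1.08913415e-04, -8.85390226e-04,
        -2.64974767e-04],
       [ 8.17727145e-04, -2.84740463e-01,  9.58604298e-01,
        -1.43203043e-01],
       [ 0.00000000e+00,  0.00000000e+00,  0.00000000e+00,
         1.00000000e+00]])}
```

View pics/top0.png

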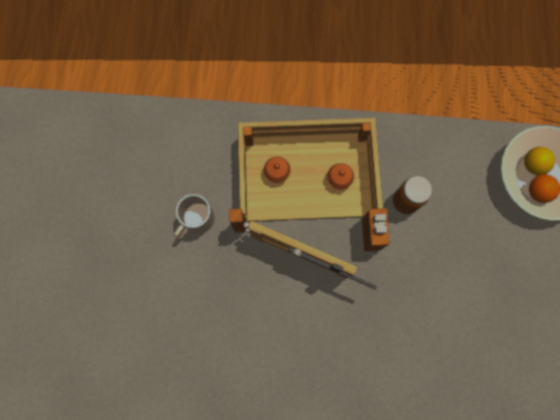

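View pics/scene0.png

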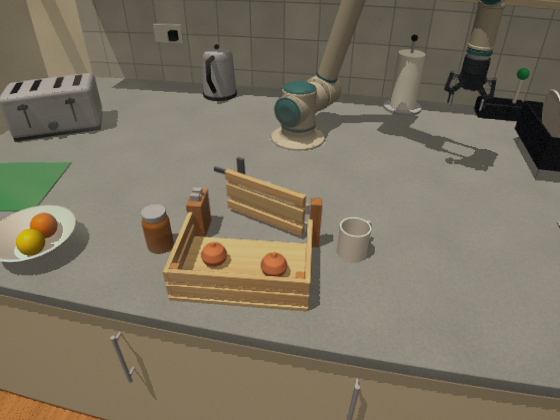

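The top view shows the crate, with the hinge near (248,226), the gate swung to about (352,270), the bar nose near (375,287), and the post and keeper near (379,228). I'll enlarge that part.

```bash
cat > h.py <<'E'
import numpy as np, cv2
from rig import manip
from scipy.spatial.transform import Rotation as R
def Rq(q): return R.from_quat([q[1],q[2],q[3],q[0]]).as_matrix()
def cam(n,s=None):
    c=manip.camera_info(n)
    if n=="wrist":
        s=s or manip.get_state(); T=c["tool_from_camera"]; Rt=Rq(s["ee_rot"])
        return c["camera_matrix"],c["k1"],np.array(s["position"])+Rt@T[:3,3],Rt@T[:3,:3]
    return c["camera_matrix"],c["k1"],c["eye"],Rq(c["orientation"])
def back(n,px,z,C=None):
    K,k1,e,Rm=C or cam(n)
    p=cv2.undistortPoints(np.array(px,float).reshape(-1,1,2),K,np.array([k1,0,0,0,0.]))[:,0]
    d=np.c_[p,np.ones(len(p))]@Rm.T
    return e+d*((np.asarray(z)-e[2])/d[:,2])[:,None]
def proj(n,P,C=None):
    K,k1,e,Rm=C or cam(n)
    q=(np.atleast_2d(P)-e)@Rm
    return cv2.projectPoints(q.reshape(-1,1,3),np.zeros(3),np.zeros(3),K,np.array([k1,0,0,0,0.]))[0][:,0]
E
python3 - <<'E'
import cv2
im=cv2.imread("pics/top0.png")
cv2.imwrite("pics/top0c.png",cv2.resize(im[190:310,225:405],None,fx=4.4,fy=4.4,interpolation=cv2.INTER_CUBIC))
E
```

```text
(no output)
```

View pics/top0c.png

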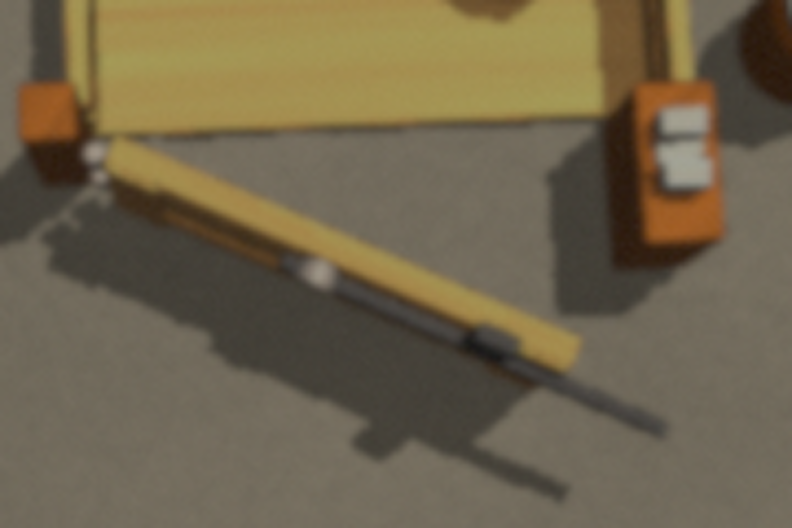

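The crop shows, in crop pixels, the hinge pin (93,152), gate free end (575,356), thumb plate (492,340), nose tip (662,430), post top corners (634,86), (714,83), (722,238), (643,245), and keeper walls around (683,121) and (685,172).

Run:
```python
from h import *
c=lambda u,v:(225+u/4.4,190+v/4.4)
names=["hinge","gfarin","gfarout","ghin","ghout","thumb","nosetip","pA","pB","pC","pD"]
px=[c(93,152),c(583,340),c(567,372),c(120,137),c(105,170),c(492,340),c(662,430),c(634,86),c(714,83),c(722,238),c(643,245)]
z=np.array([.143]*5+[.189,.128]+[.115]*4)
P=back("top",px,z)
for n,p in zip(names,P): print(n,p.round(4))
post=P[7:].mean(0); print("post",post, np.linalg.norm(P[7]-P[8]),np.linalg.norm(P[8]-P[9]))
xax=(P[7]+P[8]-P[9]-P[10])[:2]; print("crate x dir deg",np.degrees(np.arctan2(xax[1],xax[0])))
h=P[0];g=P[1:3].mean(0)-h; print(np.linalg.norm(g), "gate dir",np.degrees(np.arctan2(g[1],g[0])))
g=P[1:3].mean(0)-P[3:5].mean(0); print("gate dir2",np.degrees(np.arctan2(g[1],g[0])))
d=post-h; print("hinge-post",np.linalg.norm(d[:2]),np.degrees(np.arctan2(d[1],d[0])), "thumb-h",np.linalg.norm((P[5]-h)[:2]),"nose-h",np.linalg.norm((P[6]-h)[:2]))
# crate back corners z=.096
q=back("top",[(240,123),(375,120)],np.array([.096]*2));print(q)
```

```text
hinge [0.5973 0.1209 0.143 ]
gfarin [ 0.5216 -0.1284  0.143 ]
gfarout [ 0.5053 -0.1213  0.143 ]
ghin [0.6059 0.1081 0.143 ]
ghout [0.5886 0.1141 0.143 ]
thumb [ 0.5135 -0.079   0.189 ]
nosetip [ 0.4815 -0.1718  0.128 ]
pA [ 0.6577 -0.1526  0.115 ]
pB [ 0.6625 -0.194   0.115 ]
pC [ 0.5819 -0.2008  0.115 ]
pD [ 0.5753 -0.1606  0.115 ]
post [ 0.61935407 -0.17702755  0.115     ] 0.04161746638537512 0.08085814330389919
crate x dir deg 5.211302112463327
0.25967330783829284 gate dir -108.82085697454167
gate dir2 -109.54424925100372
hinge-post 0.29876440391519365 -85.75913589419443 thumb-h 0.21676724303434663 nose-h 0.3148038156801525
[[ 0.85049966  0.16142955  0.096     ]
 [ 0.88282906 -0.16120168  0.096     ]]
```

```bash
cat >> h.py <<'E'
from scipy.linalg import expm,logm
def pose(s=None):
    s=s or manip.get_state(); T=np.eye(4); T[:3,:3]=Rq(s["ee_rot"]); T[:3,3]=s["position"]; return T
def down(p,yaw,lift=0):
    """tool down, tool x at world yaw (deg)"""
    a=np.radians(yaw); T=np.eye(4); T[:3,0]=[np.cos(a),np.sin(a),0]; T[:3,2]=[0,0,-1]; T[:3,1]=np.cross(T[:3,2],T[:3,0]); T[:3,3]=p; return T
def row(T0,T1,n,v=False):
    A=np.real(expm(np.real(logm(np.linalg.inv(T0)@T1))/n)); t=A[:3,3]; r=np.degrees(R.from_matrix(A[:3,:3]).as_rotvec())
    print(n,"rows: t",t.round(4),"r",r.round(2))
    if v:
        T=T0.copy()
        for i in range(n): T=T@A; print(T[:3,3].round(3),end=" ")
        print()
    return A
E
python3 - <<'E'
from h import *
T0=pose()
row(T0,down([.57,-.13,.30],71),20,True)
E
```

```text
20 rows: t [-0.0452  0.001  -0.0035] r [-0.    0.    4.71]
[0.191 0.545 0.234] [0.234 0.531 0.238] [0.275 0.513 0.241] [0.315 0.492 0.244] [0.354 0.468 0.248] [0.39  0.44  0.251] [0.423 0.41  0.255] [0.454 0.378 0.258] [0.483 0.342 0.262] [0.508 0.305 0.265] [0.53  0.265 0.269] [0.549 0.224 0.272] [0.564 0.182 0.276] [0.576 0.138 0.279] [0.584 0.094 0.283] [0.589 0.049 0.286] [0.59  0.004 0.29 ] [ 0.587 -0.041  0.293] [ 0.58  -0.086  0.297] [ 0.57 -0.13  0.3 ]
```

```bash
A='{"translation":[-0.0302,0.0005,-0.0023],"angular":[0,0,3.14],"hand":0}'
python3 -m handwheel '[{"translation":[-0.0302,0.0005,-0.0023],"angular":[0,0,3.14],"hand":0},{"translation":[-0.0302,0.0005,-0.0023],"angular":[0,0,3.14],"hand":0},{"translation":[-0.0302,0.0005,-0.0023],"angular":[0,0,3.14],"hand":0},{"translation":[-0.0302,0.0005,-0.0023],"angular":[0,0,3.14],"hand":0},{"translation":[-0.0302,0.0005,-0.0023],"angular":[0,0,3.14],"hand":0},{"translation":[-0.0302,0.0005,-0.0023],"angular":[0,0,3.14],"hand":0},{"translation":[-0.0302,0.0005,-0.0023],"angular":[0,0,3.14],"hand":0},{"translation":[-0.0302,0.0005,-0.0023],"angular":[0,0,3.14],"hand":0},{"translation":[-0.0302,0.0005,-0.0023],"angular":[0,0,3.14],"hand":0},{"translation":[-0.0302,0.0005,-0.0023],"angular":[0,0,3.14],"hand":0}]' 20
python3 -m handwheel '[{"translation":[-0.0302,0.0005,-0.0023],"angular":[0,0,3.14],"hand":0},{"translation":[-0.0302,0.0005,-0.0023],"angular":[0,0,3.14],"hand":0},{"translation":[-0.0302,0.0005,-0.0023],"angular":[0,0,3.14],"hand":0},{"translation":[-0.0302,0.0005,-0.0023],"angular":[0,0,3.14],"hand":0},{"translation":[-0.0302,0.0005,-0.0023],"angular":[0,0,3.14],"hand":0},{"translation":[-0.0302,0.0005,-0.0023],"angular":[0,0,3.14],"hand":0},{"translation":[-0.0302,0.0005,-0.0023],"angular":[0,0,3.14],"hand":0},{"translation":[-0.0302,0.0005,-0.0023],"angular":[0,0,3.14],"hand":0},{"translation":[-0.0302,0.0005,-0.0023],"angular":[0,0,3.14],"hand":0},{"translation":[-0.0302,0.0005,-0.0023],"angular":[0,0,3.14],"hand":0}]'
python3 -m handwheel '[{"translation":[-0.0302,0.0005,-0.0023],"angular":[0,0,3.14],"hand":0},{"translation":[-0.0302,0.0005,-0.0023],"angular":[0,0,3.14],"hand":0},{"translation":[-0.0302,0.0005,-0.0023],"angular":[0,0,3.14],"hand":0},{"translation":[-0.0302,0.0005,-0.0023],"angular":[0,0,3.14],"hand":0},{"translation":[-0.0302,0.0005,-0.0023],"angular":[0,0,3.14],"hand":0},{"translation":[-0.0302,0.0005,-0.0023],"angular":[0,0,3.14],"hand":0},{"translation":[-0.0302,0.0005,-0.0023],"angular":[0,0,3.14],"hand":0},{"translation":[-0.0302,0.0005,-0.0023],"angular":[0,0,3.14],"hand":0},{"translation":[-0.0302,0.0005,-0.0023],"angular":[0,0,3.14],"hand":0},{"translation":[-0.0302,0.0005,-0.0023],"angular":[0,0,3.14],"hand":0}]'
python3 -m handwheel '[{"translation":[0,0,0],"angular":[0,0,0],"hand":0},{"translation":[0,0,0],"angular":[0,0,0],"hand":0},{"translation":[0,0,0],"angular":[0,0,0],"hand":0}]'
python3 - <<'E'
from h import *
import pickle
s=manip.get_state(); pickle.dump(s,open("s1.pkl","wb")); print(s["position"],pose(s)[:3,:3].round(4),s["qpos"].round(3))
im=manip.get_image("wrist")[:,:,::-1]; cv2.imwrite("pics/w1.png",im)
cv2.imwrite("pics/w1b.png",cv2.resize(im,(800,600),interpolation=cv2.INTER_CUBIC))
E
```

```text
clock: 0.98
position: [0.4117, 0.4148, 0.254]
ee_rot: [-0.0, 0.394, 0.919, -0.0]
contact_force: [0.8, -0.2, 0.5]
width: 0.0855
gripper_force: 0.0
clock: 1.82
position: [0.5628, 0.1576, 0.2769]
ee_rot: [-0.0, 0.628, 0.778, -0.0]
contact_force: [0.5, 0.2, -1.0]
width: 0.0853
gripper_force: 0.0
clock: 2.65
position: [0.5578, -0.1407, 0.2999]
ee_rot: [-0.0, 0.815, 0.579, -0.0]
contact_force: [0.2, 0.8, -0.2]
width: 0.0857
gripper_force: 0.0
clock: 2.9
position: [0.558, -0.1389, 0.2999]
ee_rot: [-0.001, 0.814, 0.581, 0.0]
contact_force: [0.3, 0.8, -1.1]
width: 0.0857
gripper_force: 0.0
[ 0.55803592 -0.13886652  0.29994832] [[ 3.260e-01  9.454e-01 -4.000e-04]
 [ 9.454e-01 -3.260e-01  1.300e-03]
 [ 1.100e-03 -8.000e-04 -1.000e+00]] [-3.660e-01  2.470e-01  1.378e+00  1.000e-03  1.518e+00 -3.400e-02]
```

View pics/w1b.png

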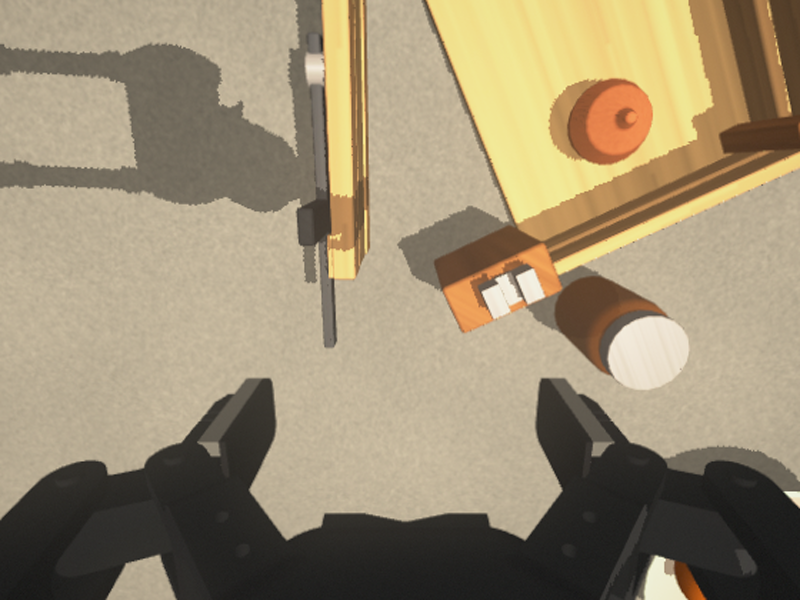

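The wrist view shows the thumb plate near (308,222), nose tip (330,345), post top (445..560, 240..330), and keeper walls (495,300) and (527,285), in 800-wide pixels. I'll enlarge.

Run:
```python
import cv2
im=cv2.imread("pics/w1.png")
cv2.imwrite("pics/w1c.png",cv2.resize(im[125:250,200:400],None,fx=4,fy=4,interpolation=cv2.INTER_CUBIC))
```

```text
(no output)
```

View pics/w1c.png

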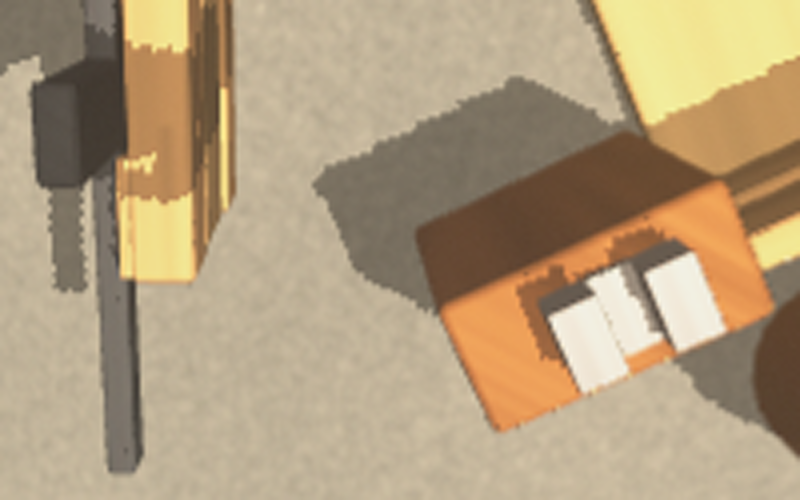

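The crop shows post top corners (440,308), (722,182), (774,305), (500,431). The near wall top is (550,315)-(592,295)-(629,373)-(585,394) and the far wall (645,272)-(690,250)-(726,328)-(682,350). The thumb plate top is centred at (57,136) and the gate end corners are (120,280) and (195,282).

Run:
```python
from h import *
import pickle
s=pickle.load(open("s1.pkl","rb")); C=cam("wrist",s)
c=lambda L:[(200+(u+.0)/4,125+v/4) for u,v in L]
post=back("wrist",c([(440,308),(722,182),(774,305),(500,431)]),np.full(4,.115),C)
w1=back("wrist",c([(550,315),(592,295),(629,373),(585,394)]),np.full(4,.134),C)
w2=back("wrist",c([(645,272),(690,250),(726,328),(682,350)]),np.full(4,.134),C)
th=back("wrist",c([(34,85),(78,85),(78,187),(40,187)]),np.full(4,.187),C)
g=back("wrist",c([(120,280),(195,282)]),np.full(2,.143),C)
nt=back("wrist",c([(122,460)]),np.full(1,.128),C)
# gate top from full-picture: inner/outer top edges at row 0 (800-wide 322,345)
ge=back("wrist",[(322*.7,1),(347*.7,1)],np.full(2,.143),C)
xd=(post[1]+post[2]-post[0]-post[3])[:2]; yd=(post[0]+post[1]-post[2]-post[3])[:2]
yaw=np.degrees(np.arctan2(xd[1],xd[0])); print("yaw",yaw,np.degrees(np.arctan2(-yd[0],yd[1])),np.linalg.norm(xd)/2,np.linalg.norm(yd)/2)
pm=post.mean(0); k=(w1.mean(0)+w2.mean(0))/2; u=xd/np.linalg.norm(xd); v=np.array([-u[1],u[0]])
print("post",pm,"keeper",k,"offset x",(k-pm)[:2]@u,"y",(k-pm)[:2]@v, "wall spacing (26.5)",(w2-w1).mean(0)[:2]@u)
print("thumb",th.mean(0),"gate end",g.mean(0),g[1]-g[0],"nosetip",nt)
print("gate dir",g.mean(0)-ge.mean(0),[np.degrees(np.arctan2(*(g[i]-ge[i])[1::-1])) for i in (0,1)])
for y in (5.5,6,6.5):
    a=np.radians(y);cu=np.array([np.cos(a),np.sin(a)]);cv=np.array([-cu[1],cu[0]])
    H=pm[:2]+.015*cu+.295*cv
    d=th.mean(0)[:2]-H; e=g.mean(0)[:2]-H
    for n,p in(("th",d),("ge",e),("nt",nt[0][:2]-H)): print(y,H.round(4),n,np.linalg.norm(p).round(4),"dir",np.degrees(np.arctan2(p[1],p[0])).round(2),"expect len",dict(th=.2155,ge=.258,nt=.3154)[n])
```

```text
yaw 6.778907966425111 7.612599866945213 0.0814031950944022 0.038746789858434875
post [ 0.62227781 -0.17630206  0.115     ] keeper [ 0.62617058 -0.17635714  0.134     ] offset x 0.0038590502060833667 y -0.0005141908549844993 wall spacing (26.5) 0.026763886290065462
thumb [ 0.5166565  -0.08142051  0.187     ] gate end [ 0.51532778 -0.12416855  0.143     ] [ 0.01737661 -0.00652605  0.        ] nosetip [[ 0.48475479 -0.17025101  0.128     ]]
gate dir [-0.0566531  -0.15565646  0.        ] [np.float64(-110.69803356845651), np.float64(-109.30322537595974)]
5.5 [0.6089 0.1188] th 0.2204 dir -114.75 expect len 0.2155
5.5 [0.6089 0.1188] ge 0.2604 dir -111.07 expect len 0.258
5.5 [0.6089 0.1188] nt 0.3146 dir -113.25 expect len 0.3154
6 [0.6064 0.1186] th 0.2193 dir -114.15 expect len 0.2155
6 [0.6064 0.1186] ge 0.2593 dir -110.55 expect len 0.258
6 [0.6064 0.1186] nt 0.3135 dir -112.83 expect len 0.3154
6.5 [0.6038 0.1185] th 0.2181 dir -113.55 expect len 0.2155
6.5 [0.6038 0.1185] ge 0.2583 dir -110.03 expect len 0.258
6.5 [0.6038 0.1185] nt 0.3123 dir -112.4 expect len 0.3154
```

Run:
```python
from h import *
T=pose(); a=down([.5163,-.0805,.24],70); row(T,a,5); row(a,down([.5163,-.0805,.155],70),8)
```

```text
5 rows: t [ 0.0081 -0.0117  0.012 ] r [-0.01 -0.01  0.21]
8 rows: t [0.     0.     0.0106] r [ 0.  0. -0.]
```

```bash
python3 -m handwheel '[{"translation":[0.0081,-0.0117,0.012],"angular":[0,0,0.2],"hand":0},{"translation":[0.0081,-0.0117,0.012],"angular":[0,0,0.2],"hand":0},{"translation":[0.0081,-0.0117,0.012],"angular":[0,0,0.2],"hand":0},{"translation":[0.0081,-0.0117,0.012],"angular":[0,0,0.2],"hand":0},{"translation":[0.0081,-0.0117,0.012],"angular":[0,0,0.2],"hand":0},{"translation":[0,0,0],"angular":[0,0,0],"hand":0},{"translation":[0,0,0],"angular":[0,0,0],"hand":0}]'
python3 - <<'E'
from h import *
s=manip.get_state(); print(s["position"],np.degrees(np.arctan2(*pose(s)[1::-1,0])))
im=manip.get_image("wrist")[:,:,::-1]
C=cam("wrist",s)
P=np.array([.5163,-.0805,.187]); print(proj("wrist",[P,[.5163,-.0805,.155]],C))
cv2.imwrite("pics/w2.png",cv2.resize(im[100:400,100:500],(800,600)))
row(pose(s),down([.5163,-.0805,.155],70),8)
E
```

```text
clock: 3.53
position: [0.5163, -0.0803, 0.2402]
ee_rot: [-0.0, 0.818, 0.575, -0.0]
contact_force: [0.7, 0.0, 0.1]
width: 0.0852
gripper_force: 0.0
[ 0.51626834 -0.08026958  0.24017156] 70.14316768490517
[[285.54046508 231.49044238]
 [285.32110242 217.10326144]]
8 rows: t [-0.      0.      0.0106] r [-0.    0.    0.02]
```

View pics/w2.png

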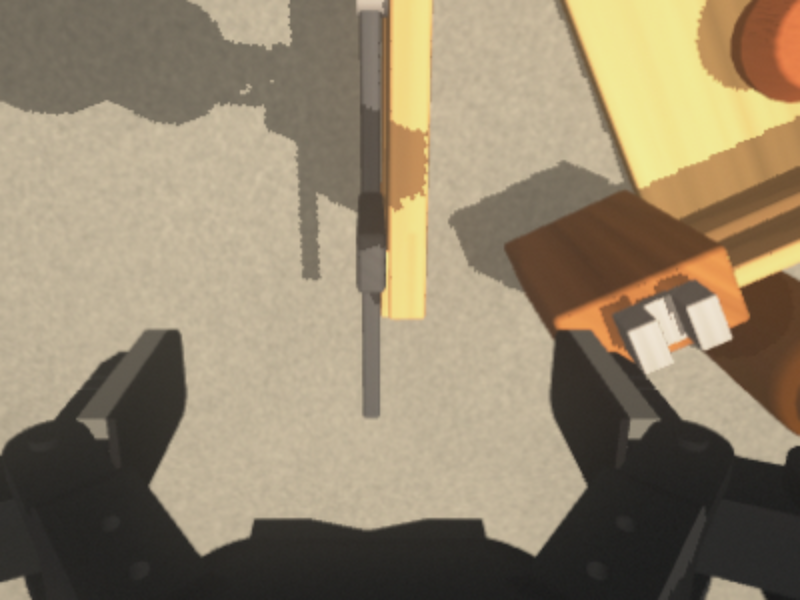

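The thumb plate's top is at (371,268), which is original pixel (285.5,234) against a prediction of (285.5,231.5), so it is centred. Descend and pinch.

```bash
python3 -m handwheel '[{"translation":[0,0,0.0106],"angular":[0,0,0],"hand":0},{"translation":[0,0,0.0106],"angular":[0,0,0],"hand":0},{"translation":[0,0,0.0106],"angular":[0,0,0],"hand":0},{"translation":[0,0,0.0106],"angular":[0,0,0],"hand":0},{"translation":[0,0,0.0106],"angular":[0,0,0],"hand":0},{"translation":[0,0,0.0106],"angular":[0,0,0],"hand":0},{"translation":[0,0,0.0106],"angular":[0,0,0],"hand":0},{"translation":[0,0,0.0106],"angular":[0,0,0],"hand":0},{"translation":[0,0,0],"angular":[0,0,0],"hand":0}]'
python3 -m handwheel '[{"translation":[0,0,0],"angular":[0,0,0],"hand":0.5},{"translation":[0,0,0],"angular":[0,0,0],"hand":0.6},{"translation":[0,0,0],"angular":[0,0,0],"hand":0.7},{"translation":[0,0,0],"angular":[0,0,0],"hand":0.8},{"translation":[0,0,0],"angular":[0,0,0],"hand":0.9},{"translation":[0,0,0],"angular":[0,0,0],"hand":1},{"translation":[0,0,0],"angular":[0,0,0],"hand":1},{"translation":[0,0,0],"angular":[0,0,0],"hand":1},{"translation":[0,0,0],"angular":[0,0,0],"hand":1},{"translation":[0,0,0],"angular":[0,0,0],"hand":1}]' 30
python3 -m handwheel '[{"translation":[0,0,0],"angular":[0,0,0],"hand":1},{"translation":[0,0,0],"angular":[0,0,0],"hand":1}]' 30
```

```text
clock: 4.33
position: [0.5147, -0.0815, 0.1524]
ee_rot: [-0.002, 0.819, 0.573, -0.002]
contact_force: [0.0, -0.2, -0.3]
width: 0.0856
gripper_force: 0.0
clock: 5.17
position: [0.5166, -0.0817, 0.1559]
ee_rot: [0.0, 0.819, 0.574, 0.0]
contact_force: [-0.8, -0.4, 3.6]
width: 0.0093
gripper_force: 35.8
clock: 5.33
position: [0.5166, -0.0817, 0.1559]
ee_rot: [0.0, 0.819, 0.573, 0.0]
contact_force: [0.1, 0.4, 5.0]
width: 0.0094
gripper_force: 36.0
```

```bash
python3 -m handwheel '[{"translation":[0.001,0,-0.003],"angular":[0,-1.91,0],"hand":1},{"translation":[0.001,0,-0.003],"angular":[0,-1.91,0],"hand":1},{"translation":[0.001,0,-0.003],"angular":[0,-1.91,0],"hand":1},{"translation":[0.001,0,-0.003],"angular":[0,-1.91,0],"hand":1},{"translation":[0.001,0,-0.003],"angular":[0,-1.91,0],"hand":1},{"translation":[0.001,0,-0.003],"angular":[0,-1.91,0],"hand":1},{"translation":[0,0,0],"angular":[0,0,0],"hand":1},{"translation":[0,0,0],"angular":[0,0,0],"hand":1}]'
python3 - <<'E'
from h import *
s=manip.get_state();T=pose(s);print(s["contact_force"],s["moment"],s["position"],s["ee_rot"])
# swing about hinge by ang (ccw about +z), for candidate hinge from crate fit
H=np.array([.604,.1185]);
x=-T[:2,0]/np.linalg.norm(T[:2,0]); print("gate dir",np.degrees(np.arctan2(x[1],x[0])))
n=np.array([x[1],-x[0]])  # outward? 
print("n",n); p=T[:2,3]-H; print("along",p@x,"across",p@n)
def swing(T,deg,H=H):
    S=np.eye(4);S[:3,:3]=R.from_rotvec([0,0,np.radians(deg)]).as_matrix();h=np.r_[H,0];S[:3,3]=h-S[:3,:3]@h
    return S@T
for d in (22,24): row(T,swing(T,d),10); print(swing(T,d)[:3,3])
E
```

```text
clock: 6.0
position: [0.5188, -0.0748, 0.1732]
ee_rot: [0.058, 0.815, 0.571, -0.082]
contact_force: [-2.6, -1.4, 5.0]
width: 0.0098
gripper_force: 35.9
[-2.55762089 -1.35668241  4.95449285] [0.05384861 0.19555462 0.17486855] [ 0.51883302 -0.07483213  0.17324748] [ 0.05772062  0.81480558  0.57093049 -0.08245349]
gate dir -109.96197652456243
n [-0.93991939  0.34139646]
along 0.21079232541545823 across 0.014047191738434443
10 rows: t [-0.0004  0.0081  0.0001] r [-0.44 -0.   -2.16]
[ 0.59745804 -0.09265854  0.17324748]
10 rows: t [-0.0004  0.0088  0.0001] r [-0.48 -0.   -2.35]
[ 0.60483135 -0.09275822  0.17324748]
```

```bash
cat >> h.py <<'E'
H0=np.array([.6035,.117])
def swing(T,deg,H=H0):
    S=np.eye(4);S[:3,:3]=R.from_rotvec([0,0,np.radians(deg)]).as_matrix();h=np.r_[H,0];S[:3,3]=h-S[:3,:3]@h
    return S@T
E
python3 - <<'E'
from h import *
T=pose(); A=row(T,swing(T,25),20); print(A[:3,3]*1e3)
E
```

```text
20 rows: t [-0.0003  0.0046  0.0001] r [-0.25 -0.   -1.22]
[-0.25235181  4.56728774  0.05117369]
```

```bash
python3 -m handwheel '[{"translation":[-0.00025,0.00457,0.00005],"angular":[-0.25,0,-1.22],"hand":1},{"translation":[-0.00025,0.00457,0.00005],"angular":[-0.25,0,-1.22],"hand":1},{"translation":[-0.00025,0.00457,0.00005],"angular":[-0.25,0,-1.22],"hand":1},{"translation":[-0.00025,0.00457,0.00005],"angular":[-0.25,0,-1.22],"hand":1},{"translation":[-0.00025,0.00457,0.00005],"angular":[-0.25,0,-1.22],"hand":1},{"translation":[-0.00025,0.00457,0.00005],"angular":[-0.25,0,-1.22],"hand":1},{"translation":[-0.00025,0.00457,0.00005],"angular":[-0.25,0,-1.22],"hand":1},{"translation":[-0.00025,0.00457,0.00005],"angular":[-0.25,0,-1.22],"hand":1},{"translation":[-0.00025,0.00457,0.00005],"angular":[-0.25,0,-1.22],"hand":1},{"translation":[-0.00025,0.00457,0.00005],"angular":[-0.25,0,-1.22],"hand":1}]'
python3 -m handwheel '[{"translation":[-0.00025,0.00457,0.00005],"angular":[-0.25,0,-1.22],"hand":1},{"translation":[-0.00025,0.00457,0.00005],"angular":[-0.25,0,-1.22],"hand":1},{"translation":[-0.00025,0.00457,0.00005],"angular":[-0.25,0,-1.22],"hand":1},{"translation":[-0.00025,0.00457,0.00005],"angular":[-0.25,0,-1.22],"hand":1},{"translation":[-0.00025,0.00457,0.00005],"angular":[-0.25,0,-1.22],"hand":1},{"translation":[-0.00025,0.00457,0.00005],"angular":[-0.25,0,-1.22],"hand":1},{"translation":[-0.00025,0.00457,0.00005],"angular":[-0.25,0,-1.22],"hand":1},{"translation":[-0.00025,0.00457,0.00005],"angular":[-0.25,0,-1.22],"hand":1},{"translation":[0,0,0],"angular":[0,0,0],"hand":1}]'
python3 - <<'E'
from h import *
s=manip.get_state();T=pose(s);x=-T[:2,0]/np.linalg.norm(T[:2,0]); print("gate dir",np.degrees(np.arctan2(x[1],x[0])),s["contact_force"],s["position"],s["width"],s["gripper_force"])
w=manip.get_image("wrist")[:,:,::-1];t=manip.get_image("top")[:,:,::-1]
cv2.imwrite("pics/w3.png",w);cv2.imwrite("pics/t3.png",t)
a=cv2.resize(w[100:350,150:450],(720,600)); b=cv2.resize(t[190:290,320:410],None,fx=4.5,fy=4.5)
K=proj("wrist",[[.6262,-.1764,.134]],cam("wrist",s)),proj("top",[[.6262,-.1764,.134]]);print(K)
o=np.zeros((600,800,3),np.uint8); o[:450,:400]=cv2.resize(w[100:400,140:420],(400,450))[:450]; b=b[:,:400]; o[:b.shape[0],400:400+b.shape[1]]=b
cv2.imwrite("pics/c3.png",o)
E
```

```text
clock: 6.83
position: [0.5627, -0.0889, 0.173]
ee_rot: [0.066, 0.748, 0.656, -0.075]
contact_force: [-2.8, -1.1, 6.0]
width: 0.0096
gripper_force: 36.0
clock: 7.58
position: [0.6002, -0.0928, 0.173]
ee_rot: [0.073, 0.688, 0.719, -0.068]
contact_force: [-0.4, -3.9, 4.2]
width: 0.0094
gripper_force: 36.2
gate dir -87.5280604853265 [-0.38691874 -3.86040232  4.19192868] [ 0.60022515 -0.09282729  0.17301883] 0.009362132818427606 36.17406249046326
(array([[315.17739045, 325.67595274]]), array([[380.55634784, 222.4098418 ]]))
```

View pics/c3.png

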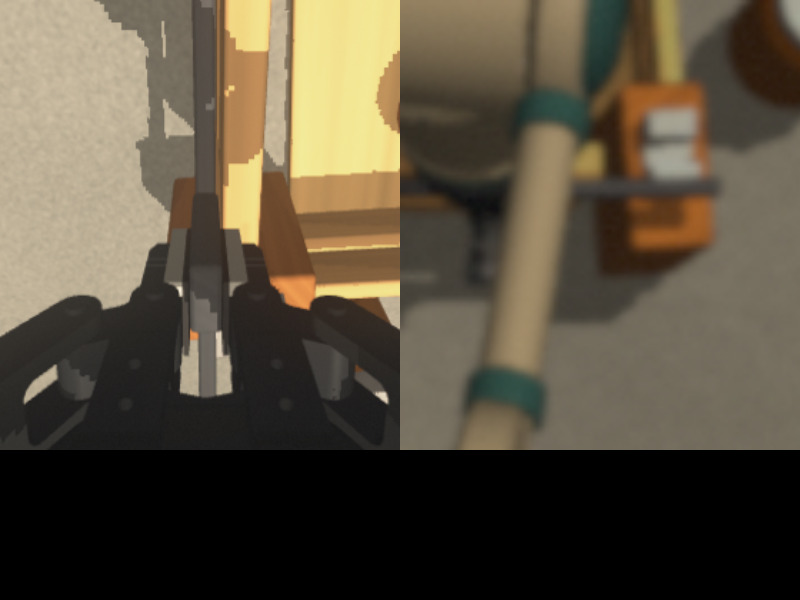

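The top view (right half) shows the bar, still raised, over the outer end of the keeper at crop row 187. The notch is near row 145, about 5° of gate swing further.

```bash
python3 -m handwheel '[{"translation":[-0.00025,0.00457,0.00005],"angular":[-0.25,0,-1.22],"hand":1},{"translation":[-0.00025,0.00457,0.00005],"angular":[-0.25,0,-1.22],"hand":1},{"translation":[-0.00025,0.00457,0.00005],"angular":[-0.25,0,-1.22],"hand":1},{"translation":[-0.00018,0.0034,0.00004],"angular":[-0.18,0,-0.9],"hand":1},{"translation":[0,0,0],"angular":[0,0,0],"hand":1},{"translation":[0,0,0],"angular":[0,0,0],"hand":1},{"translation":[0,0,0],"angular":[0,0,0],"hand":1}]'
python3 - <<'E'
from h import *
s=manip.get_state();T=pose(s);x=-T[:2,0]/np.linalg.norm(T[:2,0]); print("gate dir",np.degrees(np.arctan2(x[1],x[0])),s["contact_force"],s["position"],s["width"],T[2,0])
t=manip.get_image("top")[:,:,::-1];cv2.imwrite("pics/t4.png",t)
cv2.imwrite("pics/c4.png",cv2.resize(t[195:255,350:410],None,fx=10,fy=10,interpolation=cv2.INTER_CUBIC))
# predicted: bar top line at nose for gate aligned with keeper, lift .17
k=np.array([.6262,-.1764])
up=.127+.17*np.sin(.17)+.007
print(proj("top",[[*k,.134],[*k,.120],[*k,up]]))
E
```

```text
clock: 8.27
position: [0.6167, -0.0924, 0.1731]
ee_rot: [0.076, 0.659, 0.745, -0.066]
contact_force: [0.2, -3.8, 4.2]
width: 0.0095
gripper_force: 35.9
gate dir -82.95976641183663 [ 0.22217041 -3.83945903  4.23500472] [ 0.61666748 -0.09240119  0.17311508] 0.009534038545347559 -0.19940614975976587
[[380.55634784 222.4098418 ]
 [379.397368   223.53347823]
 [383.0241499  220.01691565]]
```

View pics/c4.png

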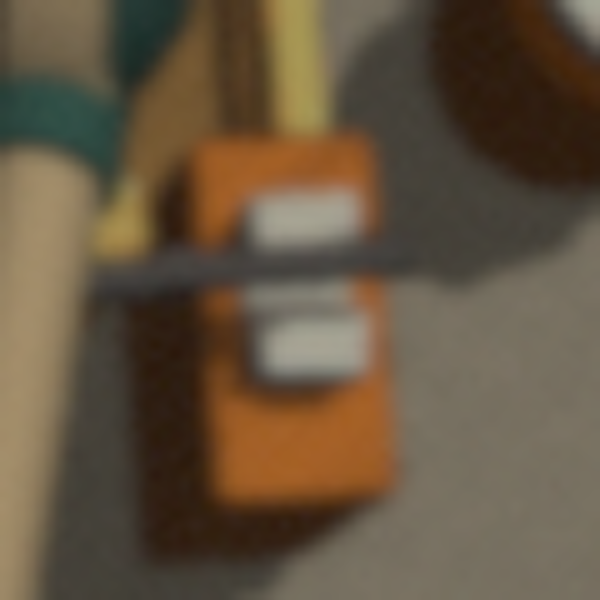

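The top view shows the raised bar at crop row ~261, between the keeper walls (far wall centre row 220, near wall centre row 348). Corrected for height, it is over the notch to within about 1 mm. I'll lower it a little at a time, watching the force.

```bash
python3 -m handwheel '[{"translation":[0,0.0005,0],"angular":[0,0,-0.14],"hand":1},{"translation":[-0.00065,0,0.00212],"angular":[0,1.33,0],"hand":1},{"translation":[-0.00065,0,0.00212],"angular":[0,1.33,0],"hand":1},{"translation":[-0.00065,0,0.00212],"angular":[0,1.33,0],"hand":1},{"translation":[0,0,0],"angular":[0,0,0],"hand":1},{"translation":[0,0,0],"angular":[0,0,0],"hand":1}]'
python3 -m handwheel '[{"translation":[-0.00033,0,0.00106],"angular":[0,0.67,0],"hand":1},{"translation":[0,0,0],"angular":[0,0,0],"hand":1},{"translation":[0,0,0],"angular":[0,0,0],"hand":1}]'
python3 -m handwheel '[{"translation":[-0.00033,0,0.00106],"angular":[0,0.67,0],"hand":1},{"translation":[0,0,0],"angular":[0,0,0],"hand":1},{"translation":[0,0,0],"angular":[0,0,0],"hand":1}]'
```

```text
clock: 8.82
position: [0.6169, -0.0954, 0.167]
ee_rot: [0.049, 0.66, 0.748, -0.043]
contact_force: [-0.7, -3.9, 3.8]
width: 0.0095
gripper_force: 35.7
clock: 9.07
position: [0.617, -0.0958, 0.1661]
ee_rot: [0.045, 0.66, 0.749, -0.039]
contact_force: [-0.5, -5.3, 4.2]
width: 0.0096
gripper_force: 35.7
clock: 9.32
position: [0.617, -0.0963, 0.165]
ee_rot: [0.04, 0.66, 0.749, -0.035]
contact_force: [-0.3, -4.8, 3.2]
width: 0.0098
gripper_force: 35.7
```

```bash
python3 -m handwheel '[{"translation":[-0.00033,0,0.00106],"angular":[0,0.67,0],"hand":1},{"translation":[0,0,0],"angular":[0,0,0],"hand":1},{"translation":[0,0,0],"angular":[0,0,0],"hand":1}]'
python3 -m handwheel '[{"translation":[-0.00033,0,0.00106],"angular":[0,0.67,0],"hand":1},{"translation":[0,0,0],"angular":[0,0,0],"hand":1},{"translation":[0,0,0],"angular":[0,0,0],"hand":1}]'
```

```text
clock: 9.57
position: [0.6171, -0.0966, 0.164]
ee_rot: [0.036, 0.661, 0.749, -0.032]
contact_force: [-0.5, -5.8, 2.3]
width: 0.0095
gripper_force: 35.7
clock: 9.82
position: [0.6171, -0.0971, 0.163]
ee_rot: [0.032, 0.661, 0.749, -0.028]
contact_force: [0.1, -4.6, 3.3]
width: 0.0099
gripper_force: 35.7
```

```bash
python3 -m handwheel '[{"translation":[-0.00033,0,0.00106],"angular":[0,0.67,0],"hand":1},{"translation":[0,0,0],"angular":[0,0,0],"hand":1},{"translation":[0,0,0],"angular":[0,0,0],"hand":1}]'
python3 -m handwheel '[{"translation":[-0.00033,0,0.00106],"angular":[0,0.67,0],"hand":1},{"translation":[0,0,0],"angular":[0,0,0],"hand":1},{"translation":[0,0,0],"angular":[0,0,0],"hand":1}]'
python3 - <<'E'
from h import *
s=manip.get_state();T=pose(s);x=-T[:2,0]/np.linalg.norm(T[:2,0]); print("gate dir",np.degrees(np.arctan2(x[1],x[0])),T[2,0])
t=manip.get_image("top")[:,:,::-1]
cv2.imwrite("pics/c5.png",cv2.resize(t[195:255,350:410],None,fx=10,fy=10,interpolation=cv2.INTER_CUBIC))
E
```

```text
clock: 10.07
position: [0.6172, -0.0975, 0.1619]
ee_rot: [0.027, 0.661, 0.75, -0.024]
contact_force: [-0.5, -5.1, 2.2]
width: 0.0093
gripper_force: 35.7
clock: 10.32
position: [0.6172, -0.0979, 0.1608]
ee_rot: [0.023, 0.661, 0.75, -0.02]
contact_force: [0.4, -5.0, 4.1]
width: 0.0094
gripper_force: 35.7
gate dir -82.81384045787439 -0.060765172686450826
```

View pics/c5.png

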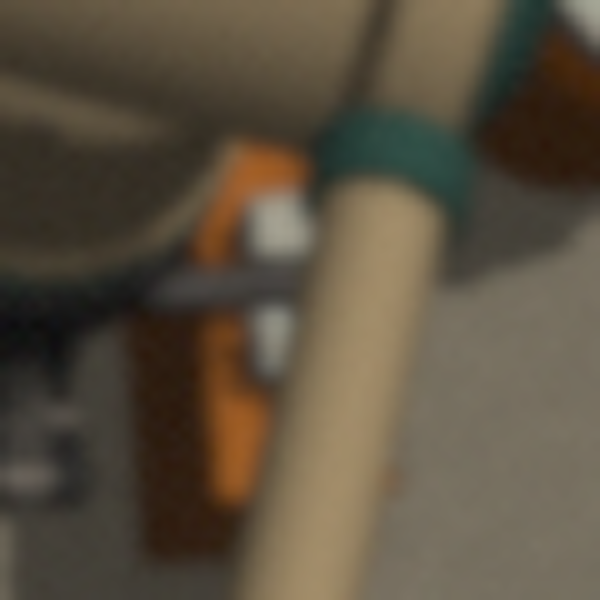

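The bar at crop row ~283 lies between the walls (far wall ends ~250, near wall starts ~305), so it is in the notch and unloaded. Lower to the floor by feel.

```bash
python3 -m handwheel '[{"translation":[-0.00033,0,0.00106],"angular":[0,0.67,0],"hand":1},{"translation":[0,0,0],"angular":[0,0,0],"hand":1},{"translation":[0,0,0],"angular":[0,0,0],"hand":1}]'
python3 -m handwheel '[{"translation":[-0.00033,0,0.00106],"angular":[0,0.67,0],"hand":1},{"translation":[0,0,0],"angular":[0,0,0],"hand":1},{"translation":[0,0,0],"angular":[0,0,0],"hand":1}]'
python3 -m handwheel '[{"translation":[-0.00016,0,0.00053],"angular":[0,0.33,0],"hand":1},{"translation":[0,0,0],"angular":[0,0,0],"hand":1},{"translation":[0,0,0],"angular":[0,0,0],"hand":1}]'
```

```text
clock: 10.62
position: [0.6173, -0.0982, 0.1598]
ee_rot: [0.018, 0.661, 0.75, -0.016]
contact_force: [-0.5, -5.5, 2.8]
width: 0.0091
gripper_force: 35.7
clock: 10.87
position: [0.6173, -0.0986, 0.1588]
ee_rot: [0.014, 0.661, 0.75, -0.012]
contact_force: [0.2, -5.7, 1.9]
width: 0.0095
gripper_force: 35.6
clock: 11.12
position: [0.6173, -0.0985, 0.1587]
ee_rot: [0.012, 0.661, 0.75, -0.01]
contact_force: [-1.1, -3.3, 4.8]
width: 0.0095
gripper_force: 36.0
```

Contact with the notch floor shows: the tool stopped sinking and the force rose about 3 N, at a bar angle near 0. Let go and rise.

```bash
python3 -m handwheel '[{"translation":[0,0,0],"angular":[0,0,0],"hand":0.85},{"translation":[0,0,0],"angular":[0,0,0],"hand":0.75},{"translation":[0,0,0],"angular":[0,0,0],"hand":0.6},{"translation":[0,0,0],"angular":[0,0,0],"hand":0.5},{"translation":[0,0,0],"angular":[0,0,0],"hand":0.5},{"translation":[0,0,0],"angular":[0,0,0],"hand":0.5}]' 20
python3 -m handwheel '[{"translation":[0,0,-0.01],"angular":[0,0,0],"hand":0.5},{"translation":[0,0,-0.01],"angular":[0,0,0],"hand":0.5},{"translation":[0,0,-0.015],"angular":[0,0,0],"hand":0.5},{"translation":[0,0,-0.02],"angular":[0,0,0],"hand":0.5},{"translation":[0,0,-0.02],"angular":[0,0,0],"hand":0.5},{"translation":[0,0,-0.02],"angular":[0,0,0],"hand":0.5},{"translation":[0,0,-0.02],"angular":[0,0,0],"hand":0.5},{"translation":[0,0,0],"angular":[0,0,0],"hand":0.5},{"translation":[0,0,0],"angular":[0,0,0],"hand":0.5}]'
python3 - <<'E'
from h import *
w=manip.get_image("wrist")[:,:,::-1]
t=manip.get_image("scene")[:,:,::-1]
o=np.zeros((600,800,3),np.uint8); o[:300,:400]=cv2.resize(w,(400,300)); o[300:,:400]=cv2.resize(w[170:370,180:380],(400,300)); o[:450,400:]=cv2.resize(t[150:270,160:340],(400,450))
cv2.imwrite("pics/c6.png",o)
E
```

```text
clock: 11.62
position: [0.6173, -0.0983, 0.158]
ee_rot: [0.011, 0.661, 0.75, -0.01]
contact_force: [-0.0, -0.3, 0.6]
width: 0.0428
gripper_force: 0.0
clock: 12.37
position: [0.6177, -0.0953, 0.2757]
ee_rot: [0.014, 0.661, 0.75, -0.009]
contact_force: [0.3, 0.2, -0.4]
width: 0.0425
gripper_force: 0.0
```

View pics/c6.png

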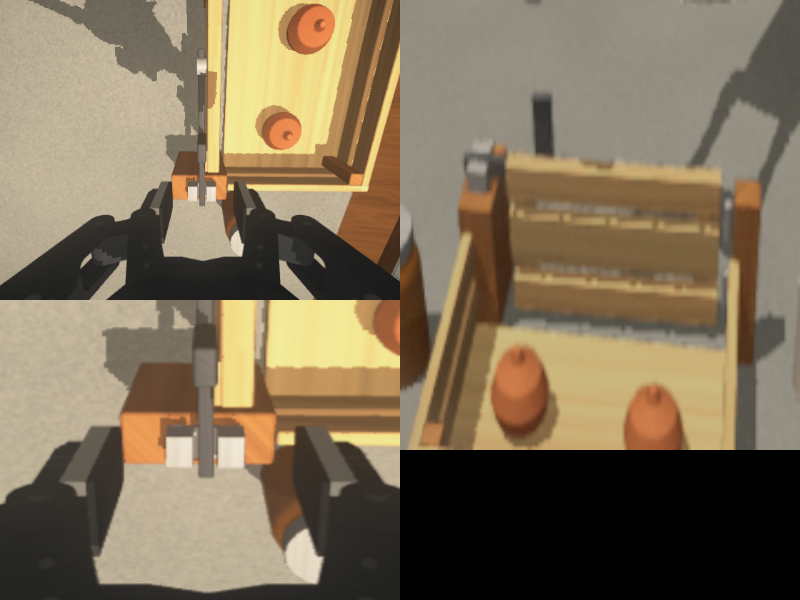

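The gate is shut and the bar lies between the two white keeper walls at (205,450), its top flush with theirs. The gripper is clear of everything.

```bash
python3 -c "
from rig import manip
print(manip.sign_off())"
```

```text
the job is handed in; nothing more can be done
None
```

The gate is shut, the latch bar rests home in the keeper's notch, and I released it and handed the job in at about 12.5 s; the onions, jar and mug were not touched.

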